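# Seat a drill template on its locating pins and latch it

## Robot

A 6-joint arm with a two-finger parallel gripper is mounted at the origin on a cart in front of the work surface, level with it; the furniture and walls round the work are solid. World frame = base frame: x ahead of the robot, y to its left, z up, the work surface at z = 0. Lengths are in mm, angles in rad, forces in N, time in s.
With the tool pointing down it reaches from about 350 to 775 mm from the base axis. Payload 7.3 kg.
Tool frame: the origin (TCP) lies at the very end of the fingers, on their centre line; the grasp point (between the pads) lies 19 mm behind it; z points along the fingers, y is the line along which they close (so a half turn about z gives the same grasp; the last joint's range is limited). The gripper opens to 92 mm and grips with 3 to 60 N. Pads are 19 mm wide; open, the fingers measure 130 mm over their backs; the gripper's body (75 mm by 190 mm) begins 47 mm behind the grasp point.
Start: joints at [1.116, 0.342, 1.524, -0, 1.275, -0.146], TCP at [159.541, 500.192, 226.741] pointing down, gripper open.
Joint ranges: [-2.53, 2.53], [-0.77, 2.02], [0.04, 2.7], [-1, 4.14], [0.28, 2.66], [-3.11, 3.11]. Speed limits (rad/s): [2.57, 2.57, 3.14, 3.14, 3.14, 3.14].

## Interface

Orientations are given as [roll, pitch, yaw] about the fixed x, y, z axes, in that order (R = Rz(yaw) Ry(pitch) Rx(roll)).
In Python, from plant import bot gives the robot as it stands.
- The arm moves only by the tool send_rows, never from a script. Its argument "rows" is a list of rows, each an object of numbers: "x", "y", "z": the shift along the tool's x, y, z in units of 0.2 m (1.0 is 0.2 m); "ax", "ay", "az": the turn, a rotation vector about the tool's x, y, z in units of 60 degrees (1.0 is 60 degrees); "jaw": the opening, from -1 (shut) to 1 (fully open), so that 0 is half open. In form: [{"x": .., "y": .., "z": .., "ax": .., "ay": .., "az": .., "jaw": ..}, ...]. A call has exactly 10 rows; each row is the pose to reach, as a shift and turn from the pose commanded when the call began, along the tool's axes at that moment; what a row does not reach only later rows make up. A row lasts 1/8 s, in which the tool goes at most 62.5 mm and 10.7 degrees, less where a joint would pass 70% of its speed; a pose out of reach is approached as far as the arm can. A call with a number of a shift or a turn outside -1 to 1 is refused whole. A call with a gripper value outside its range is refused whole. The fingers move at their own pace and stop on an object; the grip force is fixed at half the most. Time passes only in rows, so rows that repeat a pose let the fingers close, or fill a call up. It gives the time, the measured TCP pose, the force, the opening and the grip force at its end, in the units of the state.
- bot.get_obs(): the state, without advancing time (a new reading comes with each control period).
- bot.capture(name): name is "scene" or "top" or "wrist"; returns (picture, depth): 384x512x3 uint8, red, green, blue; 384x512 float32, mm along the optical axis (not along the pixel's ray), 0 where there is no reading.
- bot.camera_model(name): a dict with "vertical_fov" (degrees; the focal length in pixels is half the picture's height over the tangent of half this angle, whatever the lens; pixels are square), "cx", "cy" (the principal point, pixels), "R" (3x3) and "t" (3): a world point X has camera coordinates R X + t; the wrist camera has in their place "T_tool_cam" (4x4, takes a point from camera to tool coordinates, whose origin is the TCP and whose axes are the flange's). Camera axes: x right, y down, z forward; pixel columns grow to the right and rows downward; lengths in mm; the calibration is good to about 2 mm. A picture is of the moment at which its call begins: read the wrist's pose just before it. camera_model takes no time and is no camera call.
- bot.close_job(): hands the job in; it is judged then, once.
The state is a dict: "time": time; "joint_positions": joint angles; "dq": joint speeds; "tau": joint torques, N m; "tool_pos": TCP position; "tcp_rot": TCP orientation; "contact_force": force on the tool from outside, world axes, zero at the start; "moment": the same for the moment, N m; "grip_width": finger opening in mm; "finger_force": force on a finger pad.
Only numpy, scipy, OpenCV 4.12 (cv2) and the standard library are available. Lean on these libraries where they do the work, as an engineer would, in place of code of your own. Each camera call takes 0.05 s, during which the arm holds its last target. There are 200 camera calls.

## Task

Take the drill template by its black handle, lay it on the drilling fixture with its long edge against the fence, and slide it gently along the fence until its two holes drop over the pins and it lies fully home, flat on the base. Then swing the red latch over it until the latch stops. Go gently and leave the tape measure, the oil can and the steel slug where they stand.

Things in the scene. Friction and masses are not known exactly. Their poses are not given: they have to be found in the camera images.
- fixture: Dark steel drilling fixture fixed to the bench: base 150 mm (x, from -85 to +65) by 210 mm (y), 16 mm high. Its frame lies on the bench under the middle of the pin slot: z up, y along slot and fence, x from the slot towards the fence. A template fully home has its underside on the base top, z = 16 mm here.
- slot_middle (a point): Middle of the fixture's pin slot (runs along fixture y at x = 0), at base top height. In it a brass strip carries two steel pins, 10 mm thick, tapered tips 6.3 mm above the base top, 55 mm either side of the strip's middle. The strip is clamped with its middle up to 18 mm either way from this point, each time elsewhere and not measured: see it or feel for it. It does not give when pushed.
- fence_face (a point): Middle of the top edge of the fence's face: a bright steel bar along fixture y, 200 mm long, 12 mm high above the base top, face 45.5 mm from the slot's middle line and looking back at it (fixture -x). With the template against it the holes are 0.5 mm off the pin line, which the play of 1 mm all round the pins allows.
- template_grip (a point): Centre of the black bar handle of the loose drill template (0.3 to 0.55 kg), half-way up, 28 mm above the plate's underside. Handle 16 mm wide (x), 64 mm long (y), 40 mm high, on the middle of the plate. Fully home on the fixture this point is 44 mm above the bench; riding on the pin tips, 50 mm. Either way round (half a turn about z) is right.
- template_underside (a point): Middle of the underside of the template: an aluminium plate 90 mm (x) by 160 mm (y), 8 mm thick (z up), eight small brass bushes on top. Two plain through holes of 12 mm for the pins, at x = 0, y = -55 and +55 mm.
- latch (a joint): Red swing latch. About 0 open: blade along fixture +y clear of the plate, knob arm along -y. Grows clockwise from above, stops at 1.571 closed: blade along +x over the plate's near edge, knob arm along -x. Stays where left; about 1 N at the knob turns it. Blade underside 26.5 mm above the bench, 2.5 mm above a template fully home; it cannot pass one that is not.
- latch_knob (a point): Round upright black knob on the latch arm, 18 mm in diameter, top 64.5 mm above the bench, arm top at 32.5 mm, 50 mm from the pivot; this point is on its axis, 50.5 mm above the bench.
- latch_pivot (a point): Point on the latch's upright pivot axis (fixture x = -75 mm, y = 0), at the height of the knob point.
- tape: Yellow and black tape measure standing on the bench, 35 x 98 x 64 mm, loose; leave alone.
- oiler: Red oil can with a bent spout, 72 x 83 x 167 mm, loose, its origin at its foot; stands beyond the fixture; leave alone.
- slug: Bright round steel slug, 44 mm in diameter, 45 mm high, loose; leave alone.

How it is judged (in metres and radians):
On the way:
1. the template lies fully home over the pins while the latch is still open (below 0.6 rad) (z of template_grip in the frame of fixture between 0.042 and 0.0457 m and x of template_grip in the frame of fixture between -0.003 and 0.003 m and y of template_grip in the frame of fixture between -0.023 and 0.023 m and angle between the y axis of template_grip and the y axis of fixture, either way round below 0.05 rad and angle between template_grip's own z axis and vertical below 0.03 rad and value of joint latch below 0.6 rad), for 0.2 s.
At the end, for the whole second after the job is handed in: The template lies flat on the fixture with both holes over the pins (handle centre less than 1.7 mm above its seated height of 44 mm, level within 0.03 rad, square within 0.05 rad, within 3 mm of the pin line), and the latch is closed over it (more than 1.4 rad) and at rest (z of template_grip in the frame of fixture between 0.042 and 0.0457 m and x of template_grip in the frame of fixture between -0.003 and 0.003 m and y of template_grip in the frame of fixture between -0.023 and 0.023 m and angle between the y axis of template_grip and the y axis of fixture, either way round below 0.05 rad and angle between template_grip's own z axis and vertical below 0.03 rad and value of joint latch above 1.4 rad and velocity of joint latch below 0.05 rad/s); the robot touches nothing.
It fails at once if the template is pressed or knocked against the fixture, its pins, fence or latch with more than 80 N (contact force between template and fixture above 80 N).
It fails at once if the tape measure is moved more than 20 mm (distance of tape from where it was at the start of the episode above 0.02 m).
It fails at once if the oil can is moved more than 20 mm (distance of oiler from where it was at the start of the episode above 0.02 m).
It fails at once if the steel slug is moved more than 20 mm (distance of slug from where it was at the start of the episode above 0.02 m).
It also fails if it takes over 72 s, if anything falls off the work surface, if the arm or the gripper's body presses on something with over 40 N, if the wrist force passes 120 N, or if a joint passes its speed limit or range.

## Working session

There is one attempt and no reset: what is moved stays moved. The work goes in short steps, Python scripts to look and compute and a tool call to move; the robot and the scene stay as the last step left them, time stands still between calls to the robot, and variables do not carry over. Pictures are saved under pics/ and viewed, at most 10 in all, crops included, and the job is handed in when it is done.

Besides the shell and the picture viewer there is one more tool, called after "Request:" as name([rows], argument=value, ...), one row to a line, values as JSON. send_rows: Moves the arm, as the interface text tells. Its arguments: {"type":"object","properties":{"rows":{"type":"array","items":{"type":"object","properties":{"x":{"type":"number","minimum":-1,"maximum":1},"y":{"type":"number","minimum":-1,"maximum":1},"z":{"type":"number","minimum":-1,"maximum":1},"ax":{"type":"number","minimum":-1,"maximum":1},"ay":{"type":"number","minimum":-1,"maximum":1},"az":{"type":"number","minimum":-1,"maximum":1},"jaw":{"type":"number"}}}}},"required":["rows"]}

```bash
mkdir -p pics; ls
cat > h.py <<'E'
import numpy as np, cv2
from plant import bot
def K(m):
    f=192/np.tan(np.radians(m["vertical_fov"])/2); return f,m["cx"],m["cy"]
def cam(name,o=None):
    m=bot.camera_model(name)
    if "R" in m: R=np.array(m["R"]);t=np.array(m["t"]); return m,R.T,-R.T@t
    from scipy.spatial.transform import Rotation as Ro
    T=np.eye(4);T[:3,:3]=Ro.from_euler("xyz",o["tcp_rot"]).as_matrix();T[:3,3]=o["tool_pos"]
    T=T@np.array(m["T_tool_cam"]); return m,T[:3,:3],T[:3,3]
def plane(uv,z,name,o=None):
    m,R,c=cam(name,o);f,cx,cy=K(m);uv=np.atleast_2d(np.array(uv,float))
    d=np.c_[(uv[:,0]-cx)/f,(uv[:,1]-cy)/f,np.ones(len(uv))]@R.T
    return c+d*((z-c[2])/d[:,2])[:,None]
def cloud(depth,name,o=None):
    m,R,c=cam(name,o);f,cx,cy=K(m);v,u=np.mgrid[:384,:512]
    return np.stack([(u-cx)/f*depth,(v-cy)/f*depth,depth],-1)@R.T+c
E
python3 - <<'E'
from h import *
print(bot.get_obs())
for n in("top","scene","wrist"):
    print(n,bot.camera_model(n))
    p,d=bot.capture(n);np.savez(f"{n}0.npz",p=p,d=d)
    cv2.imwrite(f"pics/{n}0.png",p[...,::-1])
E
```

```text
pics
{'time': 0.0, 'joint_positions': array([ 1.11601561e+00,  3.42716036e-01,  1.52505720e+00, -3.51972232e-05,
        1.27539120e+00, -1.45981034e-01]), 'dq': array([-0.0004943 , -0.00016588,  0.00076471,  0.0013123 ,  0.00062808,
        0.00061943]), 'tau': array([ 6.04382421e-04, -4.31247711e+01, -2.44216883e+01,  7.17212283e-02,
        5.60665573e-02, -1.83836064e-04]), 'tool_pos': array([159.34618588, 499.78702417, 226.03441384]), 'tcp_rot': array([-3.14003270e+00, -1.95337148e-04,  2.83280309e+00]), 'contact_force': array([ 0.7329155 , -0.736474  , -0.88060837]), 'moment': array([ 0.00898229, -0.00464649,  0.01749901]), 'finger_force': 0.0, 'grip_width': 91.41815182850559}
top {'vertical_fov': 44.87000948022053, 'cx': 256.34711017720866, 'cy': 194.98150627321874, 'R': array([[ 0.10350875, -0.99462707, -0.001712  ],
       [-0.9520006 , -0.0985739 , -0.28978966],
       [ 0.28806389,  0.03162559, -0.95708883]]), 't': array([  46.68193051,  587.56131426, 1011.34241336])}
scene {'vertical_fov': 42.45967893037564, 'cx': 256.2810476033762, 'cy': 193.61556580791225, 'R': array([[ 0.7122691 , -0.70168691, -0.01755602],
       [-0.36912816, -0.35318671, -0.85965316],
       [ 0.59700682,  0.6187848 , -0.51057637]]), 't': array([-339.64665275,  305.59341748,  898.13898308])}
wrist {'vertical_fov': 67.02463905620019, 'cx': 252.54941098692356, 'cy': 191.32336892861665, 'T_tool_cam': array([[ 3.61373079e-04, -9.60804643e-01, -2.77226095e-01,
         7.59786992e+01],
       [ 9.99999777e-01,  1.91645797e-04,  6.39329522e-04,
         2.02209819e-01],
       [-5.61141557e-04, -2.77226264e-01,  9.60804498e-01,
        -1.58381135e+02],
       [ 0.00000000e+00,  0.00000000e+00,  0.00000000e+00,
         1.00000000e+00]])}
```

View pics/top0.png

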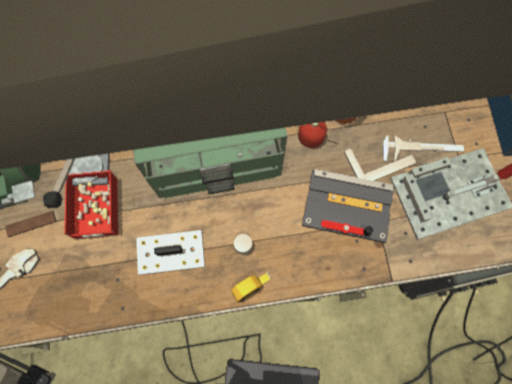

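View pics/scene0.png

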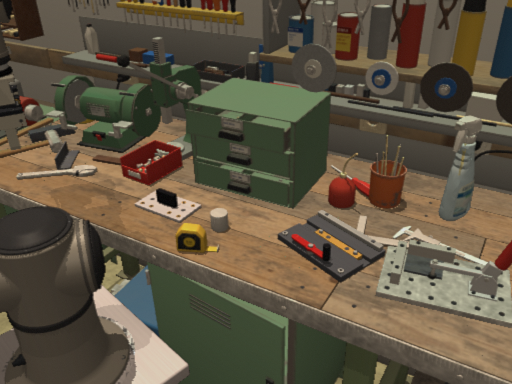

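The top view shows the template at (170,252) with its handle at (168,250), the slug at (243,243), the tape at (250,287), and the fixture at (347,206). The red latch is at (345,228), its knob at (368,231), and the oil can at (313,133). The scene view agrees.

Run:
```python
from h import *
z=np.load("top0.npz");p=z["p"];d=z["d"];P=cloud(d,"top")
hsv=cv2.cvtColor(p,cv2.COLOR_RGB2HSV);H,S,V=cv2.split(hsv)
def blob(mask,box,h,n):
    x0,y0,x1,y1=box;M=np.zeros_like(V);M[y0:y1,x0:x1]=mask[y0:y1,x0:x1]*255
    k,l,s,c=cv2.connectedComponentsWithStats(M);i=1+np.argmax(s[1:,4])
    pts=np.argwhere(l==i)[:,::-1];w=plane(pts,h,"top")[:,:2].astype(np.float32)
    r=cv2.minAreaRect(w);print(n,s[i,4],"px",c[i],"mean",w.mean(0),"rect",r,"depthz",np.median(P[...,2][l==i]))
    return w
blob((S<70)&(V>150),(120,220,220,285),8,"plate")
blob((V<70),(145,235,195,262),40,"handle")
blob((V<110)&(S<90),(295,165,400,248),16,"fix")
blob((H>14)&(H<35)&(S>110)&(V>120),(320,185,390,220),16,"brass")
blob(((H<8)|(H>172))&(S>150),(310,215,390,240),32,"latch")
blob((V<45),(360,224,380,238),64,"knob")
blob((S<60)&(V>130),(228,230,260,258),45,"slug")
blob((H>20)&(H<35)&(S>150),(225,268,280,305),60,"tape")
blob(((H<8)|(H>172))&(S>130),(290,110,335,155),60,"oiler")
c=np.vstack([p[165:250,290:405]]);cv2.imwrite("pics/c1.png",cv2.resize(c,None,fx=6,fy=6,interpolation=cv2.INTER_CUBIC)[...,::-1])
```

```text
plate 2197 px [169.69913518 252.08557123] mean [436.39737 305.66635] rect ((437.5659484863281, 306.1339111328125), (95.4453353881836, 164.82077026367188), 12.92184829711914) depthz 8.731870751164024
handle 107 px [170.08411215 251.06542056] mean [433.8053  298.54468] rect ((434.4654541015625, 303.6375427246094), (17.143428802490234, 61.90331268310547), 15.527728080749512) depthz 43.45750266273035
fix 1114 px [368.86983842 210.11041293] mean [ 591.2093  -173.79047] rect ((589.4811401367188, -124.0887451171875), (200.19422912597656, 137.6490936279297), 83.86421966552734) depthz 16.326463379708912
brass 426 px [354.51173709 201.83568075] mean [ 608.49896 -137.36575] rect ((608.6011352539062, -137.11720275878906), (137.06581115722656, 22.307241439819336), 83.97693634033203) depthz 15.342968969077333
latch 288 px [342.04166667 227.29861111] mean [ 535.9267  -106.97564] rect ((534.8971557617188, -108.06771850585938), (106.72686004638672, 23.573833465576172), 85.24288940429688) depthz 32.813038035834666
knob 20 px [366.3 233. ] mean [ 520.1762  -159.32487] rect ((519.4523315429688, -158.7275390625), (12.857404708862305, 9.849784851074219), 56.975765228271484) depthz 50.02399773331376
slug 275 px [242.50545455 243.08727273] mean [469.81012 128.89772] rect ((470.2471923828125, 127.76315307617188), (43.54680633544922, 42.876014709472656), 6.739148139953613) depthz 45.10430228995165
tape 482 px [248.30497925 285.9253112 ] mean [369.71805  103.750084] rect ((373.3095397949219, 99.4384536743164), (37.0927734375, 87.60430908203125), 39.50831985473633) depthz 60.84976724676312
oiler 541 px [312.23844732 134.19778189] mean [761.64276  -15.639584] rect ((759.7180786132812, -17.626571655273438), (65.12377166748047, 72.66969299316406), 15.415093421936035) depthz 57.241700962276354
```

View pics/c1.png

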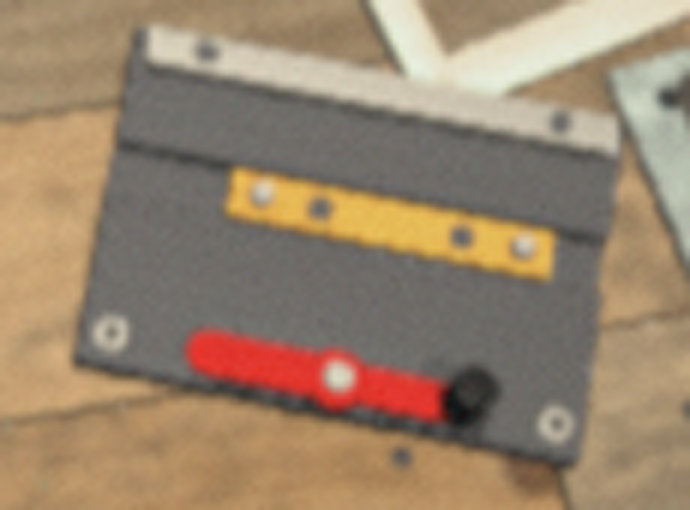

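The crop shows pins at (262,193) and (523,245), the pivot screw at (338,376), the knob at (470,395), and the fence bar along the far side. Next I'll compute the fixture frame and the first move.

```bash
cat >> h.py <<'E'
def to(x,y,z,yawdeg,o=None):
    "units for a move to a tool-down pose"
    from scipy.spatial.transform import Rotation as Ro
    o=o or bot.get_obs();R=Ro.from_euler("xyz",o["tcp_rot"])
    G=Ro.from_euler("xyz",[np.pi,0,np.radians(yawdeg)])
    print("shift",np.round(R.inv().apply(np.array([x,y,z])-o["tool_pos"])/200,4),"turn",np.round((R.inv()*G).as_rotvec()/np.radians(60),4))
def fx(pt,mid,yaw):
    c,s=np.cos(yaw),np.sin(yaw);return np.array([[c,s],[-s,c]])@(np.array(pt)[:2]-mid)
E
python3 - <<'E'
from h import *
q=lambda U,V:((U+.5)/6-.5+290,(V+.5)/6-.5+165)
pins=plane([q(262,193),q(523,245)],21,"top")[:,:2];piv=plane(q(338,376),36,"top")[0,:2];kn=plane(q(470,385),64,"top")[0,:2]
fl=plane([q(150,67),q(617,155)],28,"top")[:,:2]
yv=pins[0]-pins[1];print("pins",pins,"dist",np.linalg.norm(yv),"ang",np.degrees(np.arctan2(yv[1],yv[0]))-90)
e=fl[0]-fl[1];print("fence",fl,np.linalg.norm(e),np.degrees(np.arctan2(e[1],e[0]))-90)
print("piv",piv,"knob",kn)
a=np.radians(-6);X=np.array([np.cos(a),np.sin(a)]);print("slot from pivot",piv+75*X,"mid pins",pins.mean(0))
z=np.load("top0.npz");P=cloud(z["d"],"top")
m=(P[...,2]>100)&(z["d"]>0)&(P[...,0]<650)&(P[...,0]>300);v,u=np.nonzero(m)
Q=P[m];print("tall things",[(int(y),int(Q[(Q[:,1]>y)&(Q[:,1]<y+40),0].min()),int(Q[(Q[:,1]>y)&(Q[:,1]<y+40),2].max())) for y in range(-400,560,40) if ((Q[:,1]>y)&(Q[:,1]<y+40)).sum()>5])
to(320,390,226,130)
E
```

```text
pins [[ 614.72551683  -82.948328  ]
 [ 603.35643401 -192.01470995]] dist 109.65733772272914 ang -5.95102125480507
fence [[ 662.99889841  -32.00099943]
 [ 644.28120647 -228.18566448]] 197.07555604496716 -5.450009707054434
piv [ 536.01573195 -115.71760687] knob [ 530.81449086 -162.7587629 ]
slot from pivot [ 610.6048741  -123.55724162] mid pins [ 609.04097542 -137.48151897]
tall things [(-160, 493, 759), (0, 308, 1079), (40, 300, 1093), (80, 300, 1092), (120, 579, 254), (160, 566, 253), (200, 560, 254), (240, 559, 254), (280, 547, 254), (320, 544, 254), (360, 588, 251), (400, 438, 386), (440, 434, 386)]
shift [-0.932  -0.2795  0.0012] turn [-1.100e-03  2.000e-04  5.385e-01]
```

Request:
send_rows([
  {"x":-0.15,"y":-0.05,"az":0.09},
  {"x":-0.35,"y":-0.1,"az":0.2},
  {"x":-0.55,"y":-0.16,"az":0.32},
  {"x":-0.75,"y":-0.22,"az":0.43},
  {"x":-0.93,"y":-0.28,"az":0.54},
  {"x":-0.93,"y":-0.28,"az":0.54},
  {"x":-0.93,"y":-0.28,"az":0.54},
  {"x":-0.93,"y":-0.28,"az":0.54},
  {"x":-0.93,"y":-0.28,"az":0.54},
  {"x":-0.93,"y":-0.28,"az":0.54},
])

```text
schema error: expected keys x, y, z, ax, ay, az, jaw
```

Run:
```python
from h import *
o=bot.get_obs();print(o["time"],o["tool_pos"],o["tcp_rot"])
for n in("top","scene"):
    z=np.load(n+"0.npz");P=cloud(z["d"],n).reshape(-1,3)
    for z0 in(30,80,130,180,220):
        print(n,z0,[(y,int(np.percentile(Q[:,0],3)),len(Q)) for y in range(140,420,40) for Q in [P[(P[:,2]>z0)&(P[:,2]<z0+40)&(P[:,1]>y)&(P[:,1]<y+40)&(P[:,0]>460)&(P[:,0]<750)]] if len(Q)>8])
to(400,315,260,103)
```

```text
0.15 [159.40791369 499.90639111 226.21182467] [-3.14047331e+00 -1.47782185e-04  2.83280980e+00]
top 30 [(140, 463, 160), (180, 593, 176), (220, 590, 104), (260, 584, 95), (300, 573, 95), (340, 572, 34)]
top 80 []
top 130 []
top 180 [(140, 574, 207), (180, 562, 225), (220, 567, 163), (260, 554, 138), (300, 545, 153), (340, 572, 59)]
top 220 [(140, 589, 334), (180, 578, 365), (220, 568, 357), (260, 555, 375), (300, 546, 395), (340, 573, 189)]
scene 30 [(140, 468, 231), (180, 591, 203), (220, 590, 163), (260, 584, 153), (300, 572, 135), (340, 572, 105)]
scene 80 [(140, 611, 171), (180, 598, 101), (220, 594, 99), (260, 590, 141), (300, 578, 131), (340, 571, 61)]
scene 130 [(140, 625, 137), (180, 611, 129), (220, 602, 112), (260, 590, 119), (300, 578, 114), (340, 571, 52)]
scene 180 [(140, 573, 254), (180, 561, 188), (220, 565, 200), (260, 554, 220), (300, 544, 146), (340, 613, 116)]
scene 220 [(140, 589, 416), (180, 576, 416), (220, 567, 406), (260, 555, 432), (300, 545, 407), (340, 574, 352), (380, 668, 54)]
shift [-1.427  -0.5154 -0.1686] turn [-1.000e-03  4.000e-04  9.885e-01]
```

Request:
send_rows([
  {"x":-0.15,"y":-0.05,"z":0,"ax":0,"ay":0,"az":0.09,"jaw":1},
  {"x":-0.35,"y":-0.1,"z":0,"ax":0,"ay":0,"az":0.2,"jaw":1},
  {"x":-0.55,"y":-0.16,"z":0,"ax":0,"ay":0,"az":0.32,"jaw":1},
  {"x":-0.75,"y":-0.22,"z":0,"ax":0,"ay":0,"az":0.43,"jaw":1},
  {"x":-0.93,"y":-0.3,"z":-0.05,"ax":0,"ay":0,"az":0.6,"jaw":1},
  {"x":-0.97,"y":-0.36,"z":-0.08,"ax":0,"ay":0,"az":0.76,"jaw":0.5},
  {"x":-1,"y":-0.42,"z":-0.1,"ax":0,"ay":0,"az":0.9,"jaw":0.0},
  {"x":-1,"y":-0.46,"z":-0.1,"ax":0,"ay":0,"az":0.99,"jaw":-0.2},
  {"x":-1,"y":-0.46,"z":-0.1,"ax":0,"ay":0,"az":0.99,"jaw":-0.2},
  {"x":-1,"y":-0.46,"z":-0.1,"ax":0,"ay":0,"az":0.99,"jaw":-0.2},
])

```text
time: 1.4
tool_pos: [322.1, 352.0, 246.6]
tcp_rot: [-3.142, -0.0, 1.798]
contact_force: [-0.1, -0.1, -0.2]
grip_width: 46.3
finger_force: 0.0
```

Run:
```python
from h import *
o=bot.get_obs();print(o["time"],o["tool_pos"],o["tcp_rot"],o["grip_width"])
p,d=bot.capture("wrist");cv2.imwrite("pics/w1.png",p[...,::-1]);np.savez("w1.npz",p=p,d=d,pos=o["tool_pos"],rot=o["tcp_rot"])
to(437,304,200,103)
```

```text
1.4 [322.1143705  351.973826   246.61920434] [-3.14153186e+00 -1.02307428e-04  1.79803087e+00] 46.32793871559785
shift [-0.3634  0.5058  0.2329] turn [-0.0001 -0.0001  0.0002]
```

View pics/w1.png

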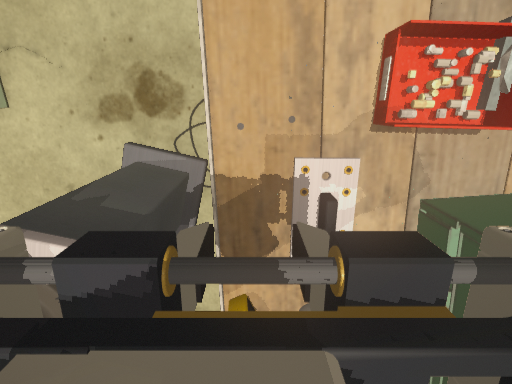

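The wrist view shows the plate's far edge running from (294,158) to (360,158), with the handle end at (328,195). The fingers hide the rest.

Run:
```python
from h import *
z=np.load("w1.npz");p=z["p"];o=dict(tool_pos=z["pos"],tcp_rot=z["rot"])
hsv=cv2.cvtColor(p,cv2.COLOR_RGB2HSV);H,S,V=cv2.split(hsv)
M=((S<45)&(V>140));c=[];L=[];Rr=[];T=[]
for v in range(165,176):
    u=np.nonzero(M[v,270:390])[0]+270;L.append((u.min()-.5,v));Rr.append((u.max()+.5,v))
for u in range(300,356):
    v=np.nonzero(M[145:185,u])[0]+145;T.append((u,v.min()-.5))
for n,l in(("L",L),("R",Rr),("T",T)):
    w=plane(l,8,"wrist",o)[:,:2];vx,vy,x,y=cv2.fitLine(w.astype(np.float32),cv2.DIST_HUBER,0,.01,.01).ravel()
    print(n,x,y,np.degrees(np.arctan2(vy,vx)))
# handle
D=(V<75)&(S<90);Hm=[(np.nonzero(D[v,305:350])[0]+305) for v in range(195,222)]
E=[(u.min()-.5,u.max()+.5,v) for u,v in zip(Hm,range(195,222)) if len(u)>5]
print(E[::4])
P=cloud(z["d"],"wrist",o);print("z",P[165:175,300:350:8,2].mean(),P[205:220,322:334:4,2].mean(1)[::4])
```

```text
L 379.83392 358.08746 -77.76033
R 466.68088 377.75037 -77.917946
T 417.59235 383.56567 11.748333
[(np.float64(318.5), np.float64(324.5), 213), (np.float64(318.5), np.float64(324.5), 217), (np.float64(317.5), np.float64(325.5), 221)]
z 8.53632874302115 [42.5482923  42.79442145 42.85978546 43.79646219]
```

Run:
```python
from h import *
to(436.4,305.7,70,102)
```

```text
shift [-0.3545  0.5049  0.8829] turn [-0.0001 -0.0001  0.0168]
```

Request:
send_rows([
  {"x":-0.1,"y":0.14,"z":0,"ax":0,"ay":0,"az":0.017,"jaw":-0.2},
  {"x":-0.25,"y":0.36,"z":0.05,"ax":0,"ay":0,"az":0.017,"jaw":-0.2},
  {"x":-0.354,"y":0.505,"z":0.1,"ax":0,"ay":0,"az":0.017,"jaw":-0.2},
  {"x":-0.354,"y":0.505,"z":0.25,"ax":0,"ay":0,"az":0.017,"jaw":-0.2},
  {"x":-0.354,"y":0.505,"z":0.45,"ax":0,"ay":0,"az":0.017,"jaw":-0.2},
  {"x":-0.354,"y":0.505,"z":0.65,"ax":0,"ay":0,"az":0.017,"jaw":-0.2},
  {"x":-0.354,"y":0.505,"z":0.8,"ax":0,"ay":0,"az":0.017,"jaw":-0.2},
  {"x":-0.354,"y":0.505,"z":0.88,"ax":0,"ay":0,"az":0.017,"jaw":-0.2},
  {"x":-0.354,"y":0.505,"z":0.88,"ax":0,"ay":0,"az":0.017,"jaw":-0.2},
  {"x":-0.354,"y":0.505,"z":0.88,"ax":0,"ay":0,"az":0.017,"jaw":-0.2},
])

```text
time: 2.7
tool_pos: [437.1, 305.8, 71.8]
tcp_rot: [3.14, -0.001, 1.779]
contact_force: [1.4, 0.1, 0.7]
grip_width: 37.0
finger_force: 0.0
```

Run:
```python
from h import *
o=bot.get_obs()
p,d=bot.capture("wrist");cv2.imwrite("pics/w2.png",p[...,::-1]);np.savez("w2.npz",p=p,d=d,pos=o["tool_pos"],rot=o["tcp_rot"])
to(436.4,305.7,14,102)
```

```text
shift [ 1.000e-04 -4.700e-03  2.899e-01] turn [ 0.0023 -0.0007 -0.0016]
```

View pics/w2.png

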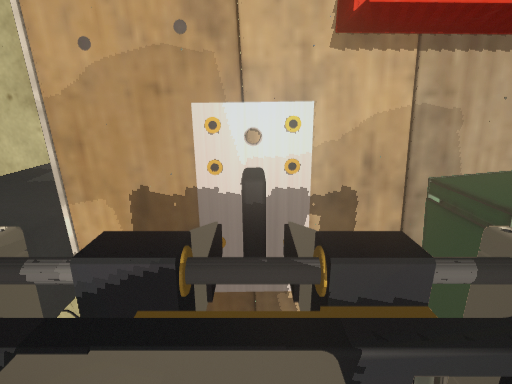

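The handle at x≈254 is centred between the fingers and the plate is square in the view, so I can descend and grip.

Request:
send_rows([
  {"x":0,"y":-0.003,"z":0.08,"ax":0,"ay":0,"az":0,"jaw":-0.2},
  {"x":0,"y":-0.003,"z":0.18,"ax":0,"ay":0,"az":0,"jaw":-0.2},
  {"x":0,"y":-0.003,"z":0.25,"ax":0,"ay":0,"az":0,"jaw":-0.2},
  {"x":0,"y":-0.003,"z":0.28,"ax":0,"ay":0,"az":0,"jaw":-0.2},
  {"x":0,"y":-0.003,"z":0.28,"ax":0,"ay":0,"az":0,"jaw":-0.2},
  {"x":0,"y":-0.003,"z":0.28,"ax":0,"ay":0,"az":0,"jaw":-1},
  {"x":0,"y":-0.003,"z":0.28,"ax":0,"ay":0,"az":0,"jaw":-1},
  {"x":0,"y":-0.003,"z":0.28,"ax":0,"ay":0,"az":0,"jaw":-1},
  {"x":0,"y":-0.003,"z":0.28,"ax":0,"ay":0,"az":0,"jaw":-1},
  {"x":0,"y":-0.003,"z":0.28,"ax":0,"ay":0,"az":0,"jaw":-1},
])

```text
time: 4.0
tool_pos: [436.5, 305.5, 15.2]
tcp_rot: [3.14, -0.0, 1.778]
contact_force: [2.6, -0.3, 4.6]
grip_width: 15.6
finger_force: 30.0
```

Request:
send_rows([
  {"x":0,"y":0,"z":-0.05,"ax":0,"ay":0,"az":0,"jaw":-1},
  {"x":0,"y":0,"z":-0.15,"ax":0,"ay":0,"az":0,"jaw":-1},
  {"x":0,"y":0,"z":-0.3,"ax":0,"ay":0,"az":0,"jaw":-1},
  {"x":0,"y":0,"z":-0.45,"ax":0,"ay":0,"az":0,"jaw":-1},
  {"x":0,"y":0,"z":-0.6,"ax":0,"ay":0,"az":0,"jaw":-1},
  {"x":0,"y":-0.1,"z":-0.6,"ax":0,"ay":0,"az":0,"jaw":-1},
  {"x":0,"y":-0.1,"z":-0.6,"ax":0,"ay":0,"az":0,"jaw":-1},
  {"x":0,"y":-0.1,"z":-0.6,"ax":0,"ay":0,"az":0,"jaw":-1},
  {"x":0,"y":-0.1,"z":-0.6,"ax":0,"ay":0,"az":0,"jaw":-1},
  {"x":0,"y":-0.1,"z":-0.6,"ax":0,"ay":0,"az":0,"jaw":-1},
])

```text
time: 5.25
tool_pos: [416.4, 301.0, 134.4]
tcp_rot: [-3.141, 0.0, 1.778]
contact_force: [0.7, 0.6, -4.9]
grip_width: 16.0
finger_force: 30.0
```

Run:
```python
from h import *
o=bot.get_obs();print(o)
to(435,115,135,102);to(440,-60,135,84)
```

```text
{'time': 5.25, 'joint_positions': array([4.76675640e-01, 4.17287345e-01, 1.68733601e+00, 5.90334411e-05,
       1.03747426e+00, 2.69362685e-01]), 'dq': array([ 0.00128055, -0.0032247 ,  0.00297452,  0.00029221, -0.00028234,
       -0.00051333]), 'tau': array([ 1.75061077e-02, -4.62838447e+01, -2.27006400e+01,  7.44228694e-02,
        2.04741379e-02, -1.01907135e-03]), 'tool_pos': array([416.41307626, 301.03607824, 134.40012183]), 'tcp_rot': array([-3.14109238e+00,  8.53914281e-05,  1.77807928e+00]), 'contact_force': array([ 0.68837446,  0.61856381, -4.94337933]), 'moment': array([-0.13831595,  0.00543221,  0.01353192]), 'finger_force': 29.96867448091507, 'grip_width': 15.963663331584979}
shift [-0.9294 -0.1005 -0.0029] turn [-0.0005  0.0001 -0.0021]
shift [-1.7908 -0.2561 -0.0027] turn [-5.000e-04  2.000e-04  2.979e-01]
```

Request:
send_rows([
  {"x":-0.08,"y":-0.01,"z":0,"ax":0,"ay":0,"az":0,"jaw":-1},
  {"x":-0.22,"y":-0.03,"z":0,"ax":0,"ay":0,"az":0,"jaw":-1},
  {"x":-0.4,"y":-0.05,"z":0,"ax":0,"ay":0,"az":0.05,"jaw":-1},
  {"x":-0.58,"y":-0.07,"z":0,"ax":0,"ay":0,"az":0.1,"jaw":-1},
  {"x":-0.76,"y":-0.1,"z":0,"ax":0,"ay":0,"az":0.15,"jaw":-1},
  {"x":-0.9,"y":-0.1,"z":0,"ax":0,"ay":0,"az":0.2,"jaw":-1},
  {"x":-0.98,"y":-0.1,"z":0,"ax":0,"ay":0,"az":0.25,"jaw":-1},
  {"x":-1,"y":-0.1,"z":0,"ax":0,"ay":0,"az":0.3,"jaw":-1},
  {"x":-1,"y":-0.1,"z":0,"ax":0,"ay":0,"az":0.3,"jaw":-1},
  {"x":-1,"y":-0.1,"z":0,"ax":0,"ay":0,"az":0.3,"jaw":-1},
])

```text
time: 6.5
tool_pos: [437.7, 101.5, 134.7]
tcp_rot: [-3.141, -0.0, 1.465]
contact_force: [0.3, -0.1, -5.3]
grip_width: 15.5
finger_force: 30.0
```

Run:
```python
from h import *
o=bot.get_obs();print(o["tool_pos"],o["tcp_rot"],o["contact_force"])
to(470,-90,120,84)
```

```text
[437.7376027  101.47668027 134.7038418 ] [-3.14149804e+00 -1.71865575e-04  1.46517482e+00] [ 0.25523179 -0.10623589 -5.30005878]
shift [-0.9351  0.2614  0.0733] turn [-0.0001 -0.0002 -0.0009]
```

Request:
send_rows([
  {"x":-0.06,"y":0,"z":0,"ax":0,"ay":0,"az":0,"jaw":-1},
  {"x":-0.2,"y":0.02,"z":0.0,"ax":0,"ay":0,"az":0,"jaw":-1},
  {"x":-0.38,"y":0.06,"z":0.0,"ax":0,"ay":0,"az":0,"jaw":-1},
  {"x":-0.56,"y":0.1,"z":0.0,"ax":0,"ay":0,"az":0,"jaw":-1},
  {"x":-0.74,"y":0.15,"z":0.0,"ax":0,"ay":0,"az":0,"jaw":-1},
  {"x":-0.88,"y":0.21,"z":0.02,"ax":0,"ay":0,"az":0,"jaw":-1},
  {"x":-0.97,"y":0.25,"z":0.04,"ax":0,"ay":0,"az":0,"jaw":-1},
  {"x":-1,"y":0.27,"z":0.06,"ax":0,"ay":0,"az":0,"jaw":-1},
  {"x":-1,"y":0.27,"z":0.07,"ax":0,"ay":0,"az":0,"jaw":-1},
  {"x":-1,"y":0.27,"z":0.07,"ax":0,"ay":0,"az":0,"jaw":-1},
])

```text
time: 7.75
tool_pos: [469.8, -102.3, 120.4]
tcp_rot: [-3.14, -0.001, 1.465]
contact_force: [0.4, 0.3, -4.3]
grip_width: 15.9
finger_force: 30.0
```

Run:
```python
from h import *
o=bot.get_obs();print(o["time"],o["tool_pos"],o["tcp_rot"],o["contact_force"])
to(605.1,-127,95,84)
```

```text
7.75 [ 469.78067595 -102.349803    120.42392459] [-3.14048630e+00 -6.28830910e-04  1.46515694e+00] [ 0.37484914  0.2769629  -4.30271979]
shift [-0.0513  0.686   0.1263] turn [-0.0011 -0.0006 -0.0009]
```

Request:
send_rows([
  {"x":0,"y":0.05,"z":0,"ax":0,"ay":0,"az":0,"jaw":-1},
  {"x":-0.01,"y":0.15,"z":0.0,"ax":0,"ay":0,"az":0,"jaw":-1},
  {"x":-0.02,"y":0.28,"z":0.03,"ax":0,"ay":0,"az":0,"jaw":-1},
  {"x":-0.03,"y":0.42,"z":0.06,"ax":0,"ay":0,"az":0,"jaw":-1},
  {"x":-0.04,"y":0.54,"z":0.09,"ax":0,"ay":0,"az":0,"jaw":-1},
  {"x":-0.05,"y":0.63,"z":0.11,"ax":0,"ay":0,"az":0,"jaw":-1},
  {"x":-0.051,"y":0.67,"z":0.126,"ax":0,"ay":0,"az":0,"jaw":-1},
  {"x":-0.051,"y":0.686,"z":0.126,"ax":0,"ay":0,"az":0,"jaw":-1},
  {"x":-0.051,"y":0.686,"z":0.126,"ax":0,"ay":0,"az":0,"jaw":-1},
  {"x":-0.051,"y":0.686,"z":0.126,"ax":0,"ay":0,"az":0,"jaw":-1},
])

```text
time: 9.0
tool_pos: [605.3, -128.0, 95.8]
tcp_rot: [3.142, -0.0, 1.464]
contact_force: [0.4, 0.4, -5.4]
grip_width: 15.8
finger_force: 30.0
```

Run:
```python
from h import *
o=bot.get_obs();print(o["time"],o["tool_pos"],o["tcp_rot"],o["contact_force"])
to(605.1,-127,52,84)
ps=[]
for n in("top","wrist"):
    p,d=bot.capture(n);np.savez(n+"3.npz",p=p,d=d,pos=o["tool_pos"],rot=o["tcp_rot"])
    ps.append(cv2.resize(p[140:270,270:430],(640,520)) if n=="top" else p)
cv2.imwrite("pics/t3.png",ps[0][...,::-1]);cv2.imwrite("pics/w3.png",ps[1][...,::-1])
```

```text
9.0 [ 605.25133596 -127.98072713   95.83056302] [ 3.14155647e+00 -4.66000294e-05  1.46416456e+00] [ 0.37731223  0.39699555 -5.40312489]
shift [ 0.0048 -0.0013  0.2192] turn [ 0.     -0.     -0.0018]
```

View pics/w3.png

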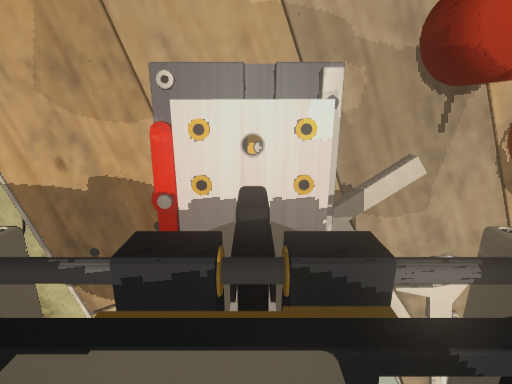

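The wrist view shows the hole at (253,145) with part of a pin (about 258,146) and brass visible through it. The fence strip runs at u≈325–343 and the plate's far edge is at row 99.

Run:
```python
from h import *
z=np.load("wrist3.npz");p=z["p"];o=dict(tool_pos=z["pos"],tcp_rot=z["rot"])
mid=np.array([609.04,-137.48]);a=np.radians(-6)
under=z["pos"][2]-15.2
# hole rim at plate top
f=lambda uv,h:[np.round(fx(q,mid,a),2) for q in plane(uv,h,"wrist",o)]
print("hole (253,145) rim",f((253,145),under+8),"pin(258,146)",f((258,146),22))
print("tool in fx",fx(z["pos"],mid,a))
print("plate far corners",f([(170,100),(335,99)],under+8),"base far edge",f([(150,63),(343,63)],16))
print("pivot",f((164,201),36))
V=p.astype(int).sum(2)
c=cv2.resize(p[130:162,236:272],None,fx=12,fy=12,interpolation=cv2.INTER_NEAREST)
c2=cv2.resize(p[60:140,310:350],None,fx=6,fy=6,interpolation=cv2.INTER_NEAREST)
W=np.zeros((480,432+240,3),np.uint8);W[:384,:432]=c;W[:,432:]=c2
cv2.imwrite("pics/c3.png",W[...,::-1])
```

```text
hole (253,145) rim [array([-5.55, 63.95])] pin(258,146) [array([-1.44, 55.01])]
tool in fx [-4.76085374  9.05121163]
plate far corners [array([-50.74,  88.41]), array([39.13, 88.79])] base far edge [array([-83.44, 117.06]), array([ 62.92, 116.84])]
pivot [array([-75.86,  13.59])]
```

View pics/c3.png

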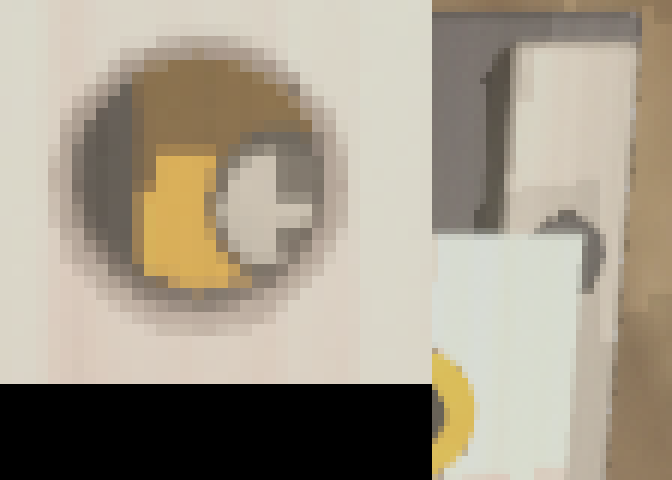

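Request:
send_rows([
  {"x":0,"y":0,"z":0.04,"ax":0,"ay":0,"az":0.003,"jaw":-1},
  {"x":0,"y":0,"z":0.1,"ax":0,"ay":0,"az":0.003,"jaw":-1},
  {"x":0,"y":0,"z":0.16,"ax":0,"ay":0,"az":0.003,"jaw":-1},
  {"x":0,"y":0,"z":0.21,"ax":0,"ay":0,"az":0.003,"jaw":-1},
  {"x":0,"y":0,"z":0.24,"ax":0,"ay":0,"az":0.003,"jaw":-1},
  {"x":0,"y":0,"z":0.25,"ax":0,"ay":0,"az":0.003,"jaw":-1},
  {"x":0,"y":0,"z":0.26,"ax":0,"ay":0,"az":0.003,"jaw":-1},
  {"x":0,"y":0,"z":0.265,"ax":0,"ay":0,"az":0.003,"jaw":-1},
  {"x":0,"y":0,"z":0.27,"ax":0,"ay":0,"az":0.003,"jaw":-1},
  {"x":0,"y":0,"z":0.27,"ax":0,"ay":0,"az":0.003,"jaw":-1},
])

```text
time: 10.35
tool_pos: [605.6, -128.1, 41.6]
tcp_rot: [3.142, -0.0, 1.461]
contact_force: [0.2, -0.0, -3.9]
grip_width: 15.8
finger_force: 30.0
```

```bash
cat > s.py <<'E'
from h import *
o=bot.get_obs();print(round(o["time"],2),o["tool_pos"].round(2),np.degrees(o["tcp_rot"]).round(2),o["contact_force"].round(2),o["moment"].round(2),"fx",fx(o["tool_pos"],np.array([609.04,-137.48]),np.radians(-6)).round(2))
E
python3 s.py
```

```text
10.35 [ 605.59 -128.12   41.56] [179.99  -0.    83.71] [ 0.17 -0.01 -3.95] [-0.04  0.09 -0.01] fx [-4.41  8.95]
```

Request:
send_rows([
  {"x":0,"y":0,"z":0.005,"ax":0,"ay":0,"az":0,"jaw":-1},
  {"x":0,"y":0.0,"z":0.01,"ax":0,"ay":0,"az":0,"jaw":-1},
  {"x":0,"y":0.005,"z":0.01,"ax":0,"ay":0,"az":0,"jaw":-1},
  {"x":0,"y":0.01,"z":0.01,"ax":0,"ay":0,"az":0,"jaw":-1},
  {"x":0,"y":0.014,"z":0.01,"ax":0,"ay":0,"az":0,"jaw":-1},
  {"x":0,"y":0.017,"z":0.01,"ax":0,"ay":0,"az":0,"jaw":-1},
  {"x":0,"y":0.02,"z":0.01,"ax":0,"ay":0,"az":0,"jaw":-1},
  {"x":0,"y":0.022,"z":0.01,"ax":0,"ay":0,"az":0,"jaw":-1},
  {"x":0,"y":0.022,"z":0.01,"ax":0,"ay":0,"az":0,"jaw":-1},
  {"x":0,"y":0.022,"z":0.01,"ax":0,"ay":0,"az":0,"jaw":-1},
])

```text
time: 11.6
tool_pos: [609.9, -128.6, 39.5]
tcp_rot: [-3.142, -0.0, 1.461]
contact_force: [-0.4, 0.2, -5.3]
grip_width: 15.5
finger_force: 30.0
```

```bash
python3 s.py
```

```text
11.6 [ 609.92 -128.6    39.51] [-1.800e+02 -1.000e-02  8.371e+01] [-0.37  0.22 -5.32] [-0.08 -0.   -0.01] fx [-0.05  8.93]
```

Request:
send_rows([
  {"x":0,"y":0.001,"z":0,"ax":0,"ay":0,"az":0,"jaw":-1},
  {"x":0,"y":0.002,"z":0,"ax":0,"ay":0,"az":0,"jaw":-1},
  {"x":0,"y":0.003,"z":0,"ax":0,"ay":0,"az":0,"jaw":-1},
  {"x":0,"y":0.004,"z":0,"ax":0,"ay":0,"az":0,"jaw":-1},
  {"x":0,"y":0.005,"z":0,"ax":0,"ay":0,"az":0,"jaw":-1},
  {"x":0,"y":0.005,"z":0,"ax":0,"ay":0,"az":0,"jaw":-1},
  {"x":0,"y":0.005,"z":0,"ax":0,"ay":0,"az":0,"jaw":-1},
  {"x":0,"y":0.005,"z":0,"ax":0,"ay":0,"az":0,"jaw":-1},
  {"x":0,"y":0.005,"z":0,"ax":0,"ay":0,"az":0,"jaw":-1},
  {"x":0,"y":0.005,"z":0,"ax":0,"ay":0,"az":0,"jaw":-1},
])

```text
time: 12.85
tool_pos: [611.0, -128.7, 39.5]
tcp_rot: [3.142, -0.0, 1.461]
contact_force: [0.3, -0.4, -4.4]
grip_width: 15.9
finger_force: 30.0
```

```bash
python3 s.py
```

```text
12.85 [ 610.97 -128.72   39.51] [180.    -0.    83.71] [ 0.32 -0.4  -4.39] [-0.15  0.06 -0.01] fx [1.   8.91]
```

Request:
send_rows([
  {"x":0,"y":0.001,"z":0,"ax":0,"ay":0,"az":0,"jaw":-1},
  {"x":0,"y":0.002,"z":0,"ax":0,"ay":0,"az":0,"jaw":-1},
  {"x":0,"y":0.003,"z":0,"ax":0,"ay":0,"az":0,"jaw":-1},
  {"x":0,"y":0.004,"z":0,"ax":0,"ay":0,"az":0,"jaw":-1},
  {"x":0,"y":0.005,"z":0,"ax":0,"ay":0,"az":0,"jaw":-1},
  {"x":0,"y":0.006,"z":0,"ax":0,"ay":0,"az":0,"jaw":-1},
  {"x":0,"y":0.007,"z":0,"ax":0,"ay":0,"az":0,"jaw":-1},
  {"x":0,"y":0.008,"z":0,"ax":0,"ay":0,"az":0,"jaw":-1},
  {"x":0,"y":0.008,"z":0,"ax":0,"ay":0,"az":0,"jaw":-1},
  {"x":0,"y":0.008,"z":0,"ax":0,"ay":0,"az":0,"jaw":-1},
])

```text
time: 14.1
tool_pos: [611.1, -128.7, 39.5]
tcp_rot: [-3.138, -0.0, 1.461]
contact_force: [-7.2, 0.7, 0.3]
grip_width: 16.0
finger_force: 30.0
```

```bash
python3 s.py
```

```text
14.1 [ 611.08 -128.7    39.52] [-1.7981e+02 -2.0000e-02  8.3710e+01] [-7.18  0.74  0.28] [-0.07  1.29 -0.04] fx [1.11 8.95]
```

Request:
send_rows([
  {"x":0,"y":-0.003,"z":0,"ax":0,"ay":0,"az":0,"jaw":-1},
  {"x":0,"y":-0.004,"z":0.002,"ax":0,"ay":0,"az":0,"jaw":-1},
  {"x":0,"y":-0.004,"z":0.004,"ax":0,"ay":0,"az":0,"jaw":-1},
  {"x":0,"y":-0.004,"z":0.006,"ax":0,"ay":0,"az":0,"jaw":-1},
  {"x":0,"y":-0.004,"z":0.008,"ax":0,"ay":0,"az":0,"jaw":-1},
  {"x":0,"y":-0.004,"z":0.01,"ax":0,"ay":0,"az":0,"jaw":-1},
  {"x":0,"y":-0.004,"z":0.012,"ax":0,"ay":0,"az":0,"jaw":-1},
  {"x":0,"y":-0.004,"z":0.012,"ax":0,"ay":0,"az":0,"jaw":-1},
  {"x":0,"y":-0.004,"z":0.012,"ax":0,"ay":0,"az":0,"jaw":-1},
  {"x":0,"y":-0.004,"z":0.012,"ax":0,"ay":0,"az":0,"jaw":-1},
])

```text
time: 15.35
tool_pos: [611.1, -128.7, 37.6]
tcp_rot: [-3.14, -0.0, 1.461]
contact_force: [-6.9, 1.7, 2.6]
grip_width: 15.6
finger_force: 30.0
```

```bash
python3 s.py
```

```text
15.35 [ 611.06 -128.66   37.55] [-1.7992e+02 -1.0000e-02  8.3710e+01] [-6.95  1.71  2.61] [ 0.04  1.18 -0.08] fx [1.09 8.98]
```

Request:
send_rows([
  {"x":-0.003,"y":0,"z":0,"ax":0,"ay":0,"az":0,"jaw":-1},
  {"x":-0.007,"y":0,"z":0,"ax":0,"ay":0,"az":0,"jaw":-1},
  {"x":-0.011,"y":0,"z":0,"ax":0,"ay":0,"az":0,"jaw":-1},
  {"x":-0.015,"y":0,"z":0,"ax":0,"ay":0,"az":0,"jaw":-1},
  {"x":-0.019,"y":0,"z":0,"ax":0,"ay":0,"az":0,"jaw":-1},
  {"x":-0.023,"y":0,"z":0,"ax":0,"ay":0,"az":0,"jaw":-1},
  {"x":-0.027,"y":0,"z":0,"ax":0,"ay":0,"az":0,"jaw":-1},
  {"x":-0.031,"y":0,"z":0,"ax":0,"ay":0,"az":0,"jaw":-1},
  {"x":-0.035,"y":0,"z":0,"ax":0,"ay":0,"az":0,"jaw":-1},
  {"x":-0.035,"y":0,"z":0,"ax":0,"ay":0,"az":0,"jaw":-1},
])

```text
time: 16.6
tool_pos: [610.6, -133.4, 37.5]
tcp_rot: [-3.14, -0.003, 1.461]
contact_force: [-4.4, 8.6, 3.0]
grip_width: 15.9
finger_force: 30.0
```

```bash
python3 s.py
```

```text
16.6 [ 610.57 -133.42   37.48] [-1.7991e+02 -1.7000e-01  8.3730e+01] [-4.35  8.57  2.96] [ 1.23  0.99 -0.03] fx [1.09 4.2 ]
```

Request:
send_rows([
  {"x":-0.004,"y":0,"z":0.0,"ax":0,"ay":0,"az":0,"jaw":-1},
  {"x":-0.007,"y":0,"z":0.0,"ax":0,"ay":0,"az":0,"jaw":-1},
  {"x":-0.01,"y":0,"z":0.0,"ax":0,"ay":0,"az":0,"jaw":-1},
  {"x":-0.013,"y":0,"z":0.0,"ax":0,"ay":0,"az":0,"jaw":-1},
  {"x":-0.015,"y":0,"z":0.0,"ax":0,"ay":0,"az":0,"jaw":-1},
  {"x":-0.017,"y":0,"z":0.0,"ax":0,"ay":0,"az":0,"jaw":-1},
  {"x":-0.019,"y":0,"z":0,"ax":0,"ay":0,"az":0,"jaw":-1},
  {"x":-0.021,"y":0,"z":0,"ax":0,"ay":0,"az":0,"jaw":-1},
  {"x":-0.021,"y":0,"z":0,"ax":0,"ay":0,"az":0,"jaw":-1},
  {"x":-0.021,"y":0,"z":0,"ax":0,"ay":0,"az":0,"jaw":-1},
])

```text
time: 17.85
tool_pos: [609.9, -139.4, 36.5]
tcp_rot: [-3.14, -0.001, 1.461]
contact_force: [-4.3, 2.8, -5.4]
grip_width: 15.8
finger_force: 30.0
```

```bash
python3 s.py
```

```text
17.85 [ 609.89 -139.44   36.54] [-1.799e+02 -6.000e-02  8.370e+01] [-4.27  2.81 -5.45] [ 0.55  0.82 -0.04] fx [ 1.05 -1.86]
```

Request:
send_rows([
  {"x":0.004,"y":-0.002,"z":0.0,"ax":0,"ay":0,"az":0,"jaw":-1},
  {"x":0.004,"y":-0.002,"z":0.003,"ax":0,"ay":0,"az":0,"jaw":-1},
  {"x":0.004,"y":-0.002,"z":0.006,"ax":0,"ay":0,"az":0,"jaw":-1},
  {"x":0.004,"y":-0.002,"z":0.009,"ax":0,"ay":0,"az":0,"jaw":-1},
  {"x":0.004,"y":-0.002,"z":0.012,"ax":0,"ay":0,"az":0,"jaw":-1},
  {"x":0.004,"y":-0.002,"z":0.015,"ax":0,"ay":0,"az":0,"jaw":-1},
  {"x":0.004,"y":-0.002,"z":0.015,"ax":0,"ay":0,"az":0,"jaw":-1},
  {"x":0.004,"y":-0.002,"z":0.015,"ax":0,"ay":0,"az":0,"jaw":-1},
  {"x":0.004,"y":-0.002,"z":0.015,"ax":0,"ay":0,"az":0,"jaw":-1},
  {"x":0.004,"y":-0.002,"z":0.015,"ax":0,"ay":0,"az":0,"jaw":-1},
])

```text
time: 19.1
tool_pos: [609.9, -139.4, 34.5]
tcp_rot: [-3.141, 0.0, 1.461]
contact_force: [-5.9, 0.9, -1.3]
grip_width: 15.9
finger_force: 30.0
```

```bash
python3 s.py
```

```text
19.1 [ 609.87 -139.37   34.5 ] [-1.7997e+02  2.0000e-02  8.3700e+01] [-5.86  0.89 -1.27] [ 0.03  1.03 -0.04] fx [ 1.03 -1.79]
```

Request:
send_rows([
  {"x":0,"y":-0.004,"z":0.0,"ax":0,"ay":0,"az":0,"jaw":-1},
  {"x":0,"y":-0.004,"z":0.003,"ax":0,"ay":0,"az":0,"jaw":-1},
  {"x":0,"y":-0.004,"z":0.006,"ax":0,"ay":0,"az":0,"jaw":-1},
  {"x":0,"y":-0.004,"z":0.009,"ax":0,"ay":0,"az":0,"jaw":-1},
  {"x":0,"y":-0.004,"z":0.012,"ax":0,"ay":0,"az":0,"jaw":-1},
  {"x":0,"y":-0.004,"z":0.015,"ax":0,"ay":0,"az":0,"jaw":-1},
  {"x":0,"y":-0.004,"z":0.017,"ax":0,"ay":0,"az":0,"jaw":-1},
  {"x":0,"y":-0.004,"z":0.017,"ax":0,"ay":0,"az":0,"jaw":-1},
  {"x":0,"y":-0.004,"z":0.017,"ax":0,"ay":0,"az":0,"jaw":-1},
  {"x":0,"y":-0.004,"z":0.017,"ax":0,"ay":0,"az":0,"jaw":-1},
])

```text
time: 20.35
tool_pos: [609.9, -139.1, 31.3]
tcp_rot: [3.14, 0.0, 1.461]
contact_force: [0.0, 0.9, 3.7]
grip_width: 16.1
finger_force: 30.0
```

```bash
python3 s.py
```

```text
20.35 [ 609.86 -139.06   31.25] [1.7993e+02 1.0000e-02 8.3710e+01] [0.01 0.91 3.68] [0.05 0.28 0.04] fx [ 0.98 -1.49]
```

Request:
send_rows([
  {"x":0,"y":0,"z":-0.003,"ax":0,"ay":0,"az":0,"jaw":-1},
  {"x":0,"y":0,"z":-0.003,"ax":0,"ay":0,"az":0,"jaw":-0.4},
  {"x":0,"y":0,"z":-0.003,"ax":0,"ay":0,"az":0,"jaw":-0.4},
  {"x":0,"y":0,"z":-0.003,"ax":0,"ay":0,"az":0,"jaw":-0.4},
  {"x":0,"y":0,"z":-0.01,"ax":0,"ay":0,"az":0,"jaw":-0.4},
  {"x":0,"y":0,"z":-0.05,"ax":0,"ay":0,"az":0,"jaw":-0.4},
  {"x":0,"y":0,"z":-0.14,"ax":0,"ay":0,"az":0,"jaw":-0.4},
  {"x":0,"y":0,"z":-0.27,"ax":0,"ay":0,"az":0,"jaw":-0.4},
  {"x":0,"y":0,"z":-0.4,"ax":0,"ay":0,"az":0,"jaw":-0.4},
  {"x":0,"y":0,"z":-0.45,"ax":0,"ay":0,"az":0,"jaw":-0.4},
])

```text
time: 21.6
tool_pos: [610.5, -139.4, 123.7]
tcp_rot: [3.137, 0.001, 1.461]
contact_force: [-0.8, -0.2, -0.3]
grip_width: 27.5
finger_force: 0.0
```

Run:
```python
from h import *
o=bot.get_obs();print(o["time"],o["tool_pos"],o["tcp_rot"],o["contact_force"],o["grip_width"])
W=np.zeros((384,512+288,3),np.uint8)
p,d=bot.capture("wrist");W[:,:512]=p;P=cloud(d,"wrist",o)
s,ds=bot.capture("scene");W[:216,512:]=cv2.resize(s[200:290,270:390],(288,216))
t,dt=bot.capture("top");c=t[165:250,290:405];W[216:384,512:740]=cv2.resize(c,(228,168))
np.savez("n4.npz",p=p,t=t,d=d,dt=dt,pos=o["tool_pos"],rot=o["tcp_rot"])
cv2.imwrite("pics/w4.png",W[...,::-1])
a=np.radians(-6);xv=np.array([np.cos(a),np.sin(a)]);yv=np.array([-xv[1],xv[0]])
Q=cloud(dt,"top");m0=o["tool_pos"][:2]
for fxx in(-30,30):
  for fy in(-65,-30,30,65):
    w=m0+fxx*xv+fy*yv
    r=[]
    for C in(Q,P):
        k=np.hypot(C[...,0]-w[0],C[...,1]-w[1])<8;r.append((k.sum(),round(float(np.median(C[k][:,2])),1) if k.any() else None))
    print(fxx,fy,r)
```

```text
21.6 [ 610.49018851 -139.37558807  123.71336848] [3.13728051e+00 9.43490690e-04 1.46099068e+00] [-0.84244196 -0.17800945 -0.27639881] 27.484629828330966
-30 -65 [(np.int64(21), 463.4), (np.int64(6), 23.7)]
-30 -30 [(np.int64(113), 475.4), (np.int64(111), 24.6)]
-30 30 [(np.int64(244), 451.3), (np.int64(7657), 224.2)]
-30 65 [(np.int64(99), 470.3), (np.int64(277), 24.9)]
30 -65 [(np.int64(0), None), (np.int64(0), None)]
30 -30 [(np.int64(8), 468.6), (np.int64(115), 24.5)]
30 30 [(np.int64(0), None), (np.int64(6215), 214.3)]
30 65 [(np.int64(30), 24.3), (np.int64(276), 24.9)]
```

View pics/w4.png

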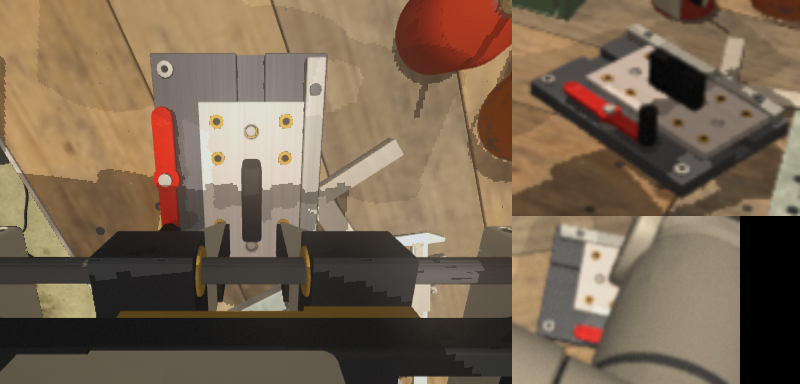

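The template is seated: the plate top reads 24.5 mm all round and a pin fills the hole at (251,131). The latch is still open, with its pivot screw at (164,180).

Run:
```python
from h import *
z=np.load("n4.npz");o=dict(tool_pos=z["pos"],tcp_rot=z["rot"]);P=cloud(z["d"],"wrist",o)
print("screw z",P[178:183,162:167,2].mean(),"piv wrist",plane((164.5,180.3),35,"wrist",o),P[178:183,162:167].mean((0,1)))
H,S,V=cv2.split(cv2.cvtColor(z["p"],cv2.COLOR_RGB2HSV));M=((H<8)|(H>172))&(S>150);M[:,:140]=0;M[:,190:]=0;M[235:]=0
w=P[M];w=w[(w[:,2]>20)&(w[:,2]<45)];vx,vy,x,y=cv2.fitLine(w[:,:2].astype(np.float32),cv2.DIST_HUBER,0,.01,.01).ravel();print("latch line",x,y,np.degrees(np.arctan2(vy,vx)),w[:,1].min(),w[:,1].max())
s=np.load("scene0.npz");C=cloud(s["d"],"scene");Vs=s["p"].max(2);k=(C[...,2]>40)&(C[...,2]<70)&(abs(C[...,0]-530)<30)&(abs(C[...,1]+163)<30)
print("knob scene",k.sum(),C[k].min(0),C[k].max(0),C[k].mean(0))
t=np.load("top0.npz");C=cloud(t["d"],"top");k=(C[...,2]>55)&(C[...,2]<70)&(abs(C[...,0]-530)<30)&(abs(C[...,1]+163)<30)
print("knob top",k.sum(),C[k].min(0),C[k].max(0),C[k].mean(0))
```

```text
screw z 37.30976421790135 piv wrist [[ 534.67856885 -116.82101162   35.        ]] [ 535.06675758 -116.02080594   37.30976422]
latch line 537.6797 -102.91829 83.67426 -163.2270734911533 -55.40314257105774
knob scene 101 [ 519.29900065 -176.33794728   41.35295449] [ 541.21110956 -159.41562142   69.00473194] [ 526.99205243 -169.08693572   56.90996028]
knob top 51 [ 522.03697102 -172.89076494   55.31290665] [ 538.43182512 -157.13597587   68.96271583] [ 530.06224991 -164.50669673   63.55584938]
```

Run:
```python
from h import *
to(530.1,-165.3,42,83.7)
```

```text
shift [-0.1741 -0.3805  0.3953] turn [0.0008 0.0001 0.0001]
```

Request:
send_rows([
  {"x":-0.03,"y":-0.06,"z":0,"ax":0,"ay":0,"az":0,"jaw":-0.1},
  {"x":-0.08,"y":-0.18,"z":0,"ax":0,"ay":0,"az":0,"jaw":-0.1},
  {"x":-0.14,"y":-0.3,"z":0,"ax":0,"ay":0,"az":0,"jaw":-0.1},
  {"x":-0.174,"y":-0.375,"z":0,"ax":0,"ay":0,"az":0,"jaw":-0.1},
  {"x":-0.174,"y":-0.378,"z":0.06,"ax":0,"ay":0,"az":0,"jaw":-0.1},
  {"x":-0.174,"y":-0.378,"z":0.15,"ax":0,"ay":0,"az":0,"jaw":-0.1},
  {"x":-0.174,"y":-0.378,"z":0.18,"ax":0,"ay":0,"az":0,"jaw":-0.1},
  {"x":-0.174,"y":-0.378,"z":0.18,"ax":0,"ay":0,"az":0,"jaw":-0.1},
  {"x":-0.174,"y":-0.378,"z":0.18,"ax":0,"ay":0,"az":0,"jaw":-0.1},
  {"x":-0.174,"y":-0.378,"z":0.18,"ax":0,"ay":0,"az":0,"jaw":-0.1},
])

```text
time: 23.0
tool_pos: [530.8, -165.4, 85.2]
tcp_rot: [3.141, 0.0, 1.461]
contact_force: [0.1, -0.1, 0.2]
grip_width: 41.2
finger_force: 0.0
```

Run:
```python
from h import *
o=bot.get_obs();print(o["time"],o["tool_pos"],o["tcp_rot"],o["contact_force"],o["grip_width"])
s,ds=bot.capture("scene");C=cloud(ds,"scene");k=(C[...,2]>45)&(C[...,2]<64)&(abs(C[...,0]-530)<14)&(abs(C[...,1]+168)<16)
print(k.sum(),C[k].mean(0))
cv2.imwrite("pics/s5.png",cv2.resize(s[180:300,260:400],(700,600),interpolation=cv2.INTER_CUBIC)[...,::-1])
to(530.1,-165.3,42,83.7,o)
```

```text
23.0 [ 530.82661851 -165.38527861   85.16040387] [3.14063250e+00 2.30258663e-04 1.46106186e+00] [ 0.09801449 -0.07869909  0.17760525] 41.18481090953913
59 [ 526.0565921  -169.95799595   55.07554628]
shift [ 1.000e-04 -3.900e-03  2.158e-01] turn [0.0009 0.0002 0.0002]
```

View pics/s5.png

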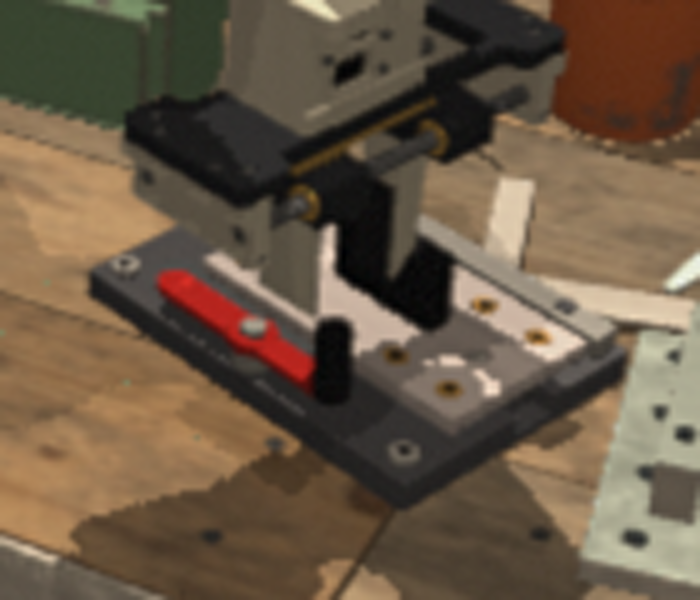

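The scene view shows the knob at (335,360) directly below the open fingers, so I'll lower and grip it.

Request:
send_rows([
  {"x":0,"y":-0.003,"z":0.06,"ax":0,"ay":0,"az":0,"jaw":-0.1},
  {"x":0,"y":-0.003,"z":0.14,"ax":0,"ay":0,"az":0,"jaw":-0.1},
  {"x":0,"y":-0.003,"z":0.19,"ax":0,"ay":0,"az":0,"jaw":-0.1},
  {"x":0,"y":-0.003,"z":0.21,"ax":0,"ay":0,"az":0,"jaw":-0.1},
  {"x":0,"y":-0.003,"z":0.21,"ax":0,"ay":0,"az":0,"jaw":-0.1},
  {"x":0,"y":-0.003,"z":0.21,"ax":0,"ay":0,"az":0,"jaw":-0.4},
  {"x":0,"y":-0.003,"z":0.21,"ax":0,"ay":0,"az":0,"jaw":-0.5},
  {"x":0,"y":-0.003,"z":0.21,"ax":0,"ay":0,"az":0,"jaw":-1},
  {"x":0,"y":-0.003,"z":0.21,"ax":0,"ay":0,"az":0,"jaw":-1},
  {"x":0,"y":-0.003,"z":0.21,"ax":0,"ay":0,"az":0,"jaw":-1},
])

```text
time: 24.3
tool_pos: [530.1, -165.4, 43.0]
tcp_rot: [3.141, 0.0, 1.461]
contact_force: [0.6, 0.1, 1.5]
grip_width: 17.1
finger_force: 30.0
```

```bash
cat > arc.py <<'E'
from h import *
# arc about the pivot in tool axes: pivot in tool frame, then rows for clockwise turn th
from scipy.spatial.transform import Rotation as Ro
o=bot.get_obs();print(o["time"],o["tool_pos"],np.degrees(o["tcp_rot"]),o["contact_force"],o["grip_width"],o["finger_force"])
R=Ro.from_euler("xyz",o["tcp_rot"]);p=np.array([535.3,-116.0])
r=o["tool_pos"][:2]-p;print("radius",np.hypot(*r),"ang",np.degrees(np.arctan2(r[1],r[0])))
for th in range(5,51,5):
    c,s=np.cos(np.radians(th)),np.sin(np.radians(th));q=np.array([[c,s],[-s,c]])@r-r
    print(th,np.round(R.inv().apply([*q,0])/200,3),"az",round(th/60,3))
E
python3 arc.py
```

```text
24.3 [ 530.12287311 -165.36861621   42.98271705] [1.79957208e+02 9.17602893e-03 8.37035953e+01] [0.61573628 0.13960457 1.46990726] 17.13274133720025 30.00033348798752
radius 49.63932825149821 ang -95.98654207723722
5 [ 0.001 -0.022 -0.   ] az 0.083
10 [ 0.004 -0.043 -0.   ] az 0.167
15 [ 0.008 -0.064 -0.   ] az 0.25
20 [ 0.015 -0.085 -0.   ] az 0.333
25 [ 0.023 -0.105 -0.   ] az 0.417
30 [ 0.033 -0.124 -0.   ] az 0.5
35 [ 0.044 -0.143 -0.   ] az 0.583
40 [ 0.057 -0.16  -0.   ] az 0.667
45 [ 0.072 -0.176 -0.   ] az 0.75
50 [ 0.088 -0.191 -0.   ] az 0.833
```

Request:
send_rows([
  {"x":0.001,"y":-0.022,"z":0,"ax":0,"ay":0,"az":0.083,"jaw":-1},
  {"x":0.004,"y":-0.043,"z":0,"ax":0,"ay":0,"az":0.167,"jaw":-1},
  {"x":0.008,"y":-0.064,"z":0,"ax":0,"ay":0,"az":0.25,"jaw":-1},
  {"x":0.015,"y":-0.085,"z":0,"ax":0,"ay":0,"az":0.333,"jaw":-1},
  {"x":0.023,"y":-0.105,"z":0,"ax":0,"ay":0,"az":0.417,"jaw":-1},
  {"x":0.033,"y":-0.124,"z":0,"ax":0,"ay":0,"az":0.5,"jaw":-1},
  {"x":0.044,"y":-0.143,"z":0,"ax":0,"ay":0,"az":0.583,"jaw":-1},
  {"x":0.057,"y":-0.16,"z":0,"ax":0,"ay":0,"az":0.667,"jaw":-1},
  {"x":0.072,"y":-0.176,"z":0,"ax":0,"ay":0,"az":0.75,"jaw":-1},
  {"x":0.072,"y":-0.176,"z":0,"ax":0,"ay":0,"az":0.75,"jaw":-1},
])

```text
time: 25.55
tool_pos: [497.5, -146.7, 43.0]
tcp_rot: [3.14, -0.002, 0.675]
contact_force: [4.3, 3.8, -0.4]
grip_width: 16.9
finger_force: 30.0
```

```bash
python3 arc.py
```

```text
25.55 [ 497.50284735 -146.67997202   42.99981648] [ 1.79919295e+02 -1.14358841e-01  3.86730950e+01] [ 4.29500882  3.79951838 -0.35787929] 16.85951903850823 30.000414848327637
radius 48.681469078871444 ang -140.93374053332423
5 [ 0.001 -0.021 -0.   ] az 0.083
10 [ 0.003 -0.042 -0.   ] az 0.167
15 [ 0.008 -0.063 -0.   ] az 0.25
20 [ 0.014 -0.083 -0.   ] az 0.333
25 [ 0.022 -0.103 -0.   ] az 0.417
30 [ 0.032 -0.122 -0.   ] az 0.5
35 [ 0.043 -0.14  -0.   ] az 0.583
40 [ 0.056 -0.157 -0.   ] az 0.667
45 [ 0.07  -0.173 -0.   ] az 0.75
50 [ 0.086 -0.187 -0.   ] az 0.833
```

Request:
send_rows([
  {"x":0.005,"y":-0.021,"z":0,"ax":0,"ay":0,"az":0.083,"jaw":-1},
  {"x":0.008,"y":-0.042,"z":0,"ax":0,"ay":0,"az":0.167,"jaw":-1},
  {"x":0.013,"y":-0.063,"z":0,"ax":0,"ay":0,"az":0.25,"jaw":-1},
  {"x":0.02,"y":-0.083,"z":0,"ax":0,"ay":0,"az":0.333,"jaw":-1},
  {"x":0.028,"y":-0.103,"z":0,"ax":0,"ay":0,"az":0.417,"jaw":-1},
  {"x":0.038,"y":-0.122,"z":0,"ax":0,"ay":0,"az":0.5,"jaw":-1},
  {"x":0.05,"y":-0.14,"z":0,"ax":0,"ay":0,"az":0.583,"jaw":-1},
  {"x":0.062,"y":-0.157,"z":0,"ax":0,"ay":0,"az":0.667,"jaw":-1},
  {"x":0.076,"y":-0.173,"z":0,"ax":0,"ay":0,"az":0.75,"jaw":-1},
  {"x":0.076,"y":-0.173,"z":0,"ax":0,"ay":0,"az":0.75,"jaw":-1},
])

```text
time: 26.8
tool_pos: [487.8, -111.6, 43.0]
tcp_rot: [3.14, -0.003, -0.109]
contact_force: [2.4, -4.8, -1.4]
grip_width: 17.3
finger_force: 30.0
```

```bash
python3 arc.py
```

```text
26.8 [ 487.76713039 -111.62520213   42.99946862] [ 1.79894310e+02 -1.46936327e-01 -6.24234589e+00] [ 2.38961295 -4.76247277 -1.38285118] 17.321357306358596 30.00016540288925
radius 47.733767398412155 ang 174.74146481249284
5 [ 0.001 -0.021 -0.   ] az 0.083
10 [ 0.003 -0.042 -0.   ] az 0.167
15 [ 0.007 -0.062 -0.   ] az 0.25
20 [ 0.013 -0.082 -0.   ] az 0.333
25 [ 0.021 -0.101 -0.   ] az 0.417
30 [ 0.03 -0.12 -0.  ] az 0.5
35 [ 0.041 -0.138 -0.   ] az 0.583
40 [ 0.053 -0.154 -0.   ] az 0.667
45 [ 0.067 -0.17  -0.   ] az 0.75
50 [ 0.082 -0.184 -0.   ] az 0.833
```

Request:
send_rows([
  {"x":0,"y":-0.004,"z":0,"ax":0,"ay":0,"az":0,"jaw":-1},
  {"x":0,"y":-0.008,"z":0,"ax":0,"ay":0,"az":0,"jaw":-1},
  {"x":0,"y":-0.01,"z":0,"ax":0,"ay":0,"az":0,"jaw":-1},
  {"x":0,"y":-0.01,"z":0,"ax":0,"ay":0,"az":0,"jaw":-1},
  {"x":0,"y":-0.01,"z":0,"ax":0,"ay":0,"az":0,"jaw":-1},
  {"x":0,"y":-0.01,"z":0,"ax":0,"ay":0,"az":0,"jaw":-1},
  {"x":0,"y":-0.01,"z":0,"ax":0,"ay":0,"az":0,"jaw":-1},
  {"x":0,"y":-0.01,"z":0,"ax":0,"ay":0,"az":0,"jaw":-1},
  {"x":0,"y":-0.01,"z":0,"ax":0,"ay":0,"az":0,"jaw":-1},
  {"x":0,"y":-0.01,"z":0,"ax":0,"ay":0,"az":0,"jaw":-1},
])

```text
time: 28.05
tool_pos: [487.8, -111.4, 43.0]
tcp_rot: [3.138, -0.003, -0.108]
contact_force: [0.1, -13.2, -1.4]
grip_width: 17.4
finger_force: 30.0
```

```bash
python3 arc.py | head -2
```

```text
28.05 [ 487.84586268 -111.43785568   43.03707996] [ 1.79769368e+02 -1.52283102e-01 -6.18624297e+00] [  0.10604482 -13.22969289  -1.37138022] 17.364850446881885 29.999915957450867
radius 47.67293057352265 ang 174.5085768745675
```

Request:
send_rows([
  {"x":0,"y":0.008,"z":0,"ax":0,"ay":0,"az":0,"jaw":-1},
  {"x":0,"y":0.01,"z":0,"ax":0,"ay":0,"az":0,"jaw":-1},
  {"x":0,"y":0.01,"z":0,"ax":0,"ay":0,"az":0,"jaw":-0.1},
  {"x":0,"y":0.01,"z":0,"ax":0,"ay":0,"az":0,"jaw":-0.1},
  {"x":0,"y":0.01,"z":0,"ax":0,"ay":0,"az":0,"jaw":-0.1},
  {"x":0,"y":0.01,"z":-0.03,"ax":0,"ay":0,"az":0,"jaw":-0.1},
  {"x":0,"y":0.01,"z":-0.1,"ax":0,"ay":0,"az":0,"jaw":-0.1},
  {"x":0,"y":0.01,"z":-0.25,"ax":0,"ay":0,"az":0,"jaw":-0.1},
  {"x":0,"y":0.01,"z":-0.4,"ax":0,"ay":0,"az":0,"jaw":-0.1},
  {"x":0,"y":0.01,"z":-0.5,"ax":0,"ay":0,"az":0,"jaw":-0.1},
])

```text
time: 29.3
tool_pos: [487.2, -110.7, 145.2]
tcp_rot: [3.141, -0.003, -0.11]
contact_force: [0.2, 0.1, -0.6]
grip_width: 41.1
finger_force: 0.0
```

Request:
send_rows([
  {"x":-0.1,"y":0,"z":0,"ax":0,"ay":0,"az":0,"jaw":-0.1},
  {"x":-0.25,"y":0,"z":0,"ax":0,"ay":0,"az":0,"jaw":-0.1},
  {"x":-0.4,"y":0,"z":0,"ax":0,"ay":0,"az":0,"jaw":-0.1},
  {"x":-0.5,"y":0,"z":0,"ax":0,"ay":0,"az":0,"jaw":-0.1},
  {"x":-0.5,"y":0,"z":0,"ax":0,"ay":0,"az":0,"jaw":-0.1},
  {"x":-0.5,"y":0,"z":0,"ax":0,"ay":0,"az":0,"jaw":-0.1},
  {"x":-0.5,"y":0,"z":0,"ax":0,"ay":0,"az":0,"jaw":-0.1},
  {"x":-0.5,"y":0,"z":0,"ax":0,"ay":0,"az":0,"jaw":-0.1},
  {"x":-0.5,"y":0,"z":0,"ax":0,"ay":0,"az":0,"jaw":-0.1},
  {"x":-0.5,"y":0,"z":0,"ax":0,"ay":0,"az":0,"jaw":-0.1},
])

```text
time: 30.55
tool_pos: [387.3, -99.6, 142.6]
tcp_rot: [-3.141, 0.0, -0.11]
contact_force: [0.8, 0.2, 0.1]
grip_width: 41.2
finger_force: 0.0
```

Run:
```python
from h import *
o=bot.get_obs();print(o["time"],o["tool_pos"])
p,d=bot.capture("wrist");s,ds=bot.capture("scene")
W=np.zeros((384,800,3),np.uint8);W[:,:512]=p;W[:247,512:]=cv2.resize(s[180:300,260:400],(288,247))
cv2.imwrite("pics/f.png",W[...,::-1])
```

```text
30.55 [387.34305551 -99.59691993 142.61274794]
```

View pics/f.png

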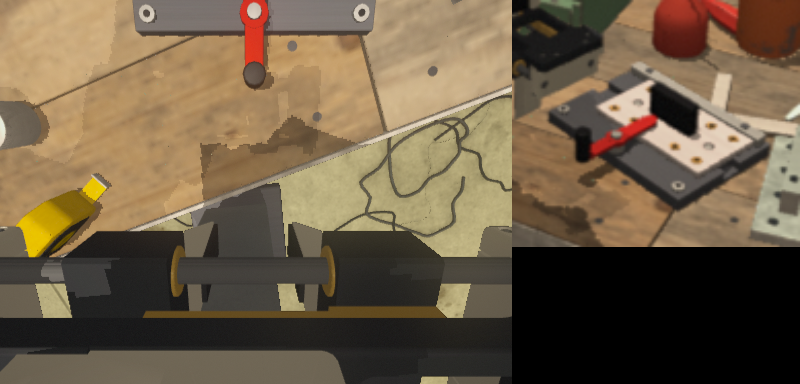

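The latch lies across the plate's near edge: pivot at (254,10), knob at (254,74), perpendicular to the base edge. The template is flat, and the arm touches nothing.

```bash
python3 -c "
from plant import bot
print(bot.close_job())"
```

```text
the job is handed in; nothing more can be done
None
```

The template is fully home over both pins, the red latch is swung to its stop over it, the tape measure, oil can and slug were not touched, and the job is handed in at about 31 s of the 72 s (no verdict was returned).

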